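# Sort leftover parts into the bins

## Robot

A 6-joint arm with a two-finger parallel gripper is mounted at the origin on a cart in front of the work surface, level with it; the furniture and walls round the work are solid. World frame = base frame: x ahead of the robot, y to its left, z up, the work surface at z = 0. Lengths are in m, angles in rad, forces in N, time in s.
With the tool pointing down it reaches from about 0.35 to 0.975 m from the base axis. Payload 4.9 kg.
Tool frame: the origin (TCP) lies midway between the tips of the shut fingers; the grasp point (between the pads) lies 19 mm behind it (hold_point_z is the distance from the TCP to the grasp point, in m); z points along the fingers, y is the line along which they close (so a half turn about z gives the same grasp; the last joint's range is limited). The gripper opens to 85 mm and grips with 20 to 120 N. Pads are 22 mm wide; open, the fingers measure 114 mm over their backs; the gripper's body (76 mm by 85 mm) begins 54 mm behind the grasp point. The pads swing forward as they close: fully open they stand 13 mm farther back than shut.
Start: joints at [1.227, 0.053, 1.613, -0, 1.476, -0.119], TCP at [0.139, 0.609, 0.206] pointing down, gripper open.
Joint ranges: [-3.01, 3.01], [-1.01, 2.22], [0.06, 2.58], [-1.02, 4.17], [0.09, 2.62], [-3.14, 3.14]. Speed limits (rad/s): [2.57, 2.57, 3.14, 3.14, 3.14, 3.14].

## Interface

Orientations are given as a unit quaternion [x, y, z, w].
In Python, from cell import * gives the robot as it stands.
- The arm moves only by the shell command python3 -m inch 'ROWS' [FORCE]. ROWS is text: rows parted by semicolons, each of 7 numbers parted by spaces: the shift along the world's x, y, z in mm, then the turn, a rotation vector about the world's x, y, z in rad, then the finger opening in mm, from 0 to 85.4. A call has 1 to 5 rows; each row is the pose to reach, as a shift and turn from the pose commanded when the call began; what a row does not reach only later rows make up. A row lasts 1/10 s, in which the tool goes at most 50 mm and 8.59 degrees, less where a joint would pass 70% of its speed; a pose out of reach is approached as far as the arm can. A call with a gripper value outside its range is refused whole. The fingers move at their own pace and stop on an object; FORCE is the grip in N (left out, the last holds). Time passes only in rows, so rows that repeat a pose let the fingers close. It gives the time, the measured TCP pose, the force, the opening and the grip force at its end, in the units of the state.
- read_state(): the state, without advancing time (a new reading comes with each control period).
- capture(name): name is "side" or "top" or "wrist"; returns a dict with "pixels" (420x560x3 uint8, red, green, blue), "fx", "fy", "cx", "cy" (pixels), "rvec" (rotation vector, rad) and "tvec" (3), from world to camera coordinates, as OpenCV has them; the wrist camera has in their place "tool_from_camera" (4x4, takes a point from camera to tool coordinates, whose origin is the TCP and whose axes are the flange's). Camera axes: x right, y down, z forward; pixel columns grow to the right and rows downward; lengths in m; the calibration is good to about 2 mm. The wrist camera is an equidistant fisheye: a pixel r from the principal point sees the ray r / f radians off the axis. A picture is of the moment at which its call begins: read the wrist's pose just before it. There is no depth.
- hand_in(): hands the job in; it is judged then, once.
Trained networks look in a picture, given as the dict that the camera call returned (one of the last four; its "shot" number tells which), for a name from the list of things; names that differ only in an ending like _2 or _b are one class to them, and where a whole thing is asked for, a point or a joint stands for the part that bears it (a point fixed in the world has none). Each returns a list of dicts, best first, with "conf" (0 to 1); they miss things now and then, are a little off and sometimes report something else, mostly with a low value. They report only what shows in the picture. A call takes as long as a camera call. They do not tell look-alikes from the thing itself.
- spot_in(picture, target): "rect" ([centre column, centre row, width, height] in pixels, round what is visible of it).
- spot_point(picture, target): "location" ([column, row] in pixels: a listed point, or the origin of a listed thing).
The state is a dict: "time": time; "joint_pos": joint angles; "joint_velocities": joint speeds; "joint_torque": joint torques, N m; "position": TCP position; "tool_rot": TCP orientation; "force": force on the tool from outside, world axes, zero at the start; "ft_torque": the same for the moment, N m; "width": finger opening in m; "grip_force": force on a finger pad.
Only numpy, scipy, OpenCV 4.12 (cv2) and the standard library are available. Lean on these libraries where they do the work, as an engineer would, in place of code of your own. Each camera call takes 0.05 s, during which the arm holds its last target. There are 200 camera calls.

## Task

Clear up the leftover parts in front of the bins: the dark grey ring cap and the dark grey slide block belong in the blue bin, the red clip and the yellow clip in the green bin, and the steel puck in the white bin. Set each one down flat on the floor of its bin, the same way up as it lies now and next to its neighbour rather than on top of it. Leave the hex key set and the brush where they lie.

Things in the scene. Friction and masses are not known exactly. Their poses are not given: they have to be found in the camera images.
- blue_bin: Blue small-parts bin, open on top, fixed to the bench: 112 x 160 x 30 mm outside (x, y, z), walls and floor 3 mm thick (inside 106 x 154 mm, floor 3 mm above the bench). Origin: centre of its underside; x along its short side, y along its long side, z up. Three bins, alike but for colour, stand in a row in any order, turned by up to 0.15 rad.
- green_bin: Green small-parts bin, open on top, fixed to the bench: 112 x 160 x 30 mm outside (x, y, z), walls and floor 3 mm thick (inside 106 x 154 mm, floor 3 mm above the bench). Origin: centre of its underside; x along its short side, y along its long side, z up. Three bins, alike but for colour, stand in a row in any order, turned by up to 0.15 rad.
- white_bin: White small-parts bin, open on top, fixed to the bench: 112 x 160 x 30 mm outside (x, y, z), walls and floor 3 mm thick (inside 106 x 154 mm, floor 3 mm above the bench). Origin: centre of its underside; x along its short side, y along its long side, z up. Three bins, alike but for colour, stand in a row in any order, turned by up to 0.15 rad.
- ring_cap: Dark grey printed ring cap, a ring of 36 mm outside diameter, about 16 mm hole, 18 mm high, 15 g, lying with its axis upright. Origin: centre of its underside, z up along its axis. Can be gripped across its 36 mm diameter in any direction. Starts on the bench on its underside, turned by up to 0.6 rad about z.
- slide_block: Dark grey printed slide block, an oblong 28 x 62 x 20 mm (x, y, z), about 30 g: the full 28 mm width runs from y = -19 to +31 mm, the -y end is a narrower tongue 18 mm wide. Origin: centre of its underside's bounding box, z up. Grip across x (28 mm). Starts on the bench on its underside, turned by up to 0.6 rad about z.
- red_clip: Small red spring clip, 18 x 34 x 10 mm (x, y, z), 12 g. Origin: centre of its underside, z up. Grip across x (18 mm). Starts on the bench on its underside, turned by up to 0.6 rad about z.
- yellow_clip: Yellow printed clip, about 20 g: a 40 x 50 mm (x, y) plate 3 mm thick with an upright wall at each y end (24 mm high at y = -25 mm, 30 mm high at y = +25 mm) and two small pins between. Origin: centre of its underside, z up. Grip across y (50 mm), on the outsides of the two walls, lightly. Starts on the bench on its underside, turned by up to 0.6 rad about z.
- steel_puck: Bright turned steel puck, a disc of 45 mm diameter, 12 mm high, about 140 g, with a shallow recess in its top. Origin: centre of its underside, z up. Can be gripped across its 45 mm diameter in any direction. Starts on the bench on its underside, turned by up to 0.6 rad about z.
- hex_keys: Hex key set in a teal holder, 30 x 118 x 23 mm (x, y, z), loose; a bystander that lies in the row among the parts, its long side (y) pointing roughly toward or away from the robot. Origin: centre of its underside's bounding box. To be left where it lies.
- brush: Small cleaning brush with a wooden handle, 16 x 153 x 13 mm (x, y, z), loose; a bystander lying at the bench's front edge, nearest the robot, its length (y) along that edge. Origin: centre of its underside's bounding box. To be left where it lies.
Things that resemble listed ones, but are neither listed nor needed, are in the scene too. What is meant by the steel_puck is not pink or purple, and is the larger of those in its own colour.

How it is judged:
At the end, for the whole second after the job is handed in: Grey ring cap and slide block in the blue bin, both clips in the green, puck in the white: each origin within 48 mm (short way) and 70 mm (long way) of the bin's centre, under 6.5 mm above the bin's underside, same way up, tilted under 0.12 rad, at rest (x of ring_cap in the frame of blue_bin between -0.048 and 0.048 m and y of ring_cap in the frame of blue_bin between -0.07 and 0.07 m and z of ring_cap in the frame of blue_bin between 0 and 0.0065 m and angle between each of ring_cap, slide_block, red_clip, yellow_clip, steel_puck's own z axis and vertical below 0.12 rad and linear speed of each of ring_cap, slide_block, red_clip, yellow_clip, steel_puck below 0.02 m/s and angular speed of each of ring_cap, slide_block, red_clip, yellow_clip, steel_puck below 0.2 rad/s and x of slide_block in the frame of blue_bin between -0.048 and 0.048 m and y of slide_block in the frame of blue_bin between -0.07 and 0.07 m and z of slide_block in the frame of blue_bin between 0 and 0.0065 m and x of red_clip in the frame of green_bin between -0.048 and 0.048 m and y of red_clip in the frame of green_bin between -0.07 and 0.07 m and z of red_clip in the frame of green_bin between 0 and 0.0065 m and x of yellow_clip in the frame of green_bin between -0.048 and 0.048 m and y of yellow_clip in the frame of green_bin between -0.07 and 0.07 m and z of yellow_clip in the frame of green_bin between 0 and 0.0065 m and x of steel_puck in the frame of white_bin between -0.048 and 0.048 m and y of steel_puck in the frame of white_bin between -0.07 and 0.07 m and z of steel_puck in the frame of white_bin between 0 and 0.0065 m); the robot touches nothing.
It fails at once if the hex key set is pushed or carried more than 30 mm from where it lay (distance of hex_keys from where it was at the start of the episode above 0.03 m).
It fails at once if the brush is pushed or carried more than 30 mm from where it lay (distance of brush from where it was at the start of the episode above 0.03 m).
It also fails if it takes over 120 s, if anything falls off the work surface, if the arm or the gripper's body presses on something with over 40 N, if the wrist force passes 120 N, or if a joint passes its speed limit or range.

## Working session

There is one attempt and no reset: what is moved stays moved. The work goes in short steps, Python scripts to look and compute and a shell command to move; the robot and the scene stay as the last step left them, time stands still between calls to the robot, and variables do not carry over. Pictures are saved under pics/ and viewed, at most 14 in all, crops included, and the job is handed in when it is done.

```bash
mkdir -p pics; cat > h.py <<'E'
from cell import *
import numpy as np, cv2
from scipy.spatial.transform import Rotation as R
def world(p,uv,z=0.):
    """fixed camera pixel -> world at height z"""
    Rm=R.from_rotvec(p["rvec"]).as_matrix(); t=np.array(p["tvec"])
    d=Rm.T@np.array([(uv[0]-p["cx"])/p["fx"],(uv[1]-p["cy"])/p["fy"],1]); c=-Rm.T@t
    return c+d*(z-c[2])/d[2]
def wworld(p,s,uv,z=0.):
    x=np.array([(uv[0]-p["cx"])/p["fx"],(uv[1]-p["cy"])/p["fy"]]); r=np.hypot(*x)
    d=np.array([*(x/max(r,1e-9)*np.sin(r)),np.cos(r)])
    T=np.array(p["tool_from_camera"]); Q=R.from_quat(s["tool_rot"]).as_matrix()
    d=Q@T[:3,:3]@d; c=Q@T[:3,3]+np.array(s["position"])
    return c+d*(z-c[2])/d[2]
def save(p,n,crop=None,k=1):
    im=cv2.cvtColor(np.array(p["pixels"]),cv2.COLOR_RGB2BGR)
    if crop: im=im[crop[1]:crop[3],crop[0]:crop[2]]
    cv2.imwrite("pics/"+n,cv2.resize(im,None,fx=k,fy=k,interpolation=cv2.INTER_CUBIC))
E
python3 - <<'E'
from h import *
np.set_printoptions(precision=3,suppress=True)
p=capture("top"); save(p,"top.png",None,1.4); 
print(R.from_rotvec(p["rvec"]).as_matrix(),p["tvec"],p["fx"])
for n in "blue_bin green_bin white_bin ring_cap slide_block red_clip yellow_clip steel_puck hex_keys brush".split():
    for d in spot_point(p,n)[:3]: print(n,round(d["conf"],2),np.round(d["location"]),world(p,d["location"])[:2])
q=capture("side"); save(q,"side.png",None,1.4)
s=read_state(); print(s["tool_rot"])
E
```

```text
[[-0.015 -1.     0.006]
 [-0.998  0.015 -0.057]
 [ 0.056 -0.007 -0.998]] [-0.004  0.491  1.064] 484.52103723935505
blue_bin 0.74 [157. 149.] [0.628 0.254]
green_bin 0.94 [271. 146.] [ 0.631 -0.006]
green_bin 0.29 [244. 235.] [0.432 0.058]
white_bin 0.92 [364. 154.] [ 0.61  -0.214]
ring_cap 0.42 [240. 234.] [0.434 0.067]
slide_block 0.67 [409. 223.] [ 0.452 -0.314]
red_clip 0.53 [133. 261.] [0.377 0.307]
red_clip 0.18 [156. 148.] [0.632 0.257]
yellow_clip 0.77 [189. 238.] [0.425 0.183]
steel_puck 0.89 [349. 232.] [ 0.435 -0.178]
steel_puck 0.73 [340. 267.] [ 0.357 -0.155]
steel_puck 0.64 [307. 194.] [ 0.521 -0.084]
hex_keys 0.93 [300. 239.] [ 0.421 -0.067]
brush 0.83 [268. 267.] [0.359 0.006]
[0.112 0.994 0.    0.   ]
```

View pics/top.png

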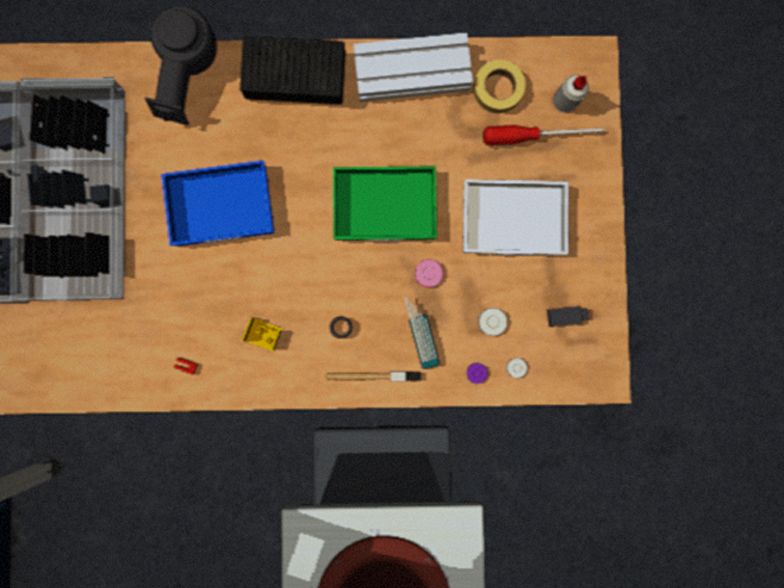

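View pics/side.png

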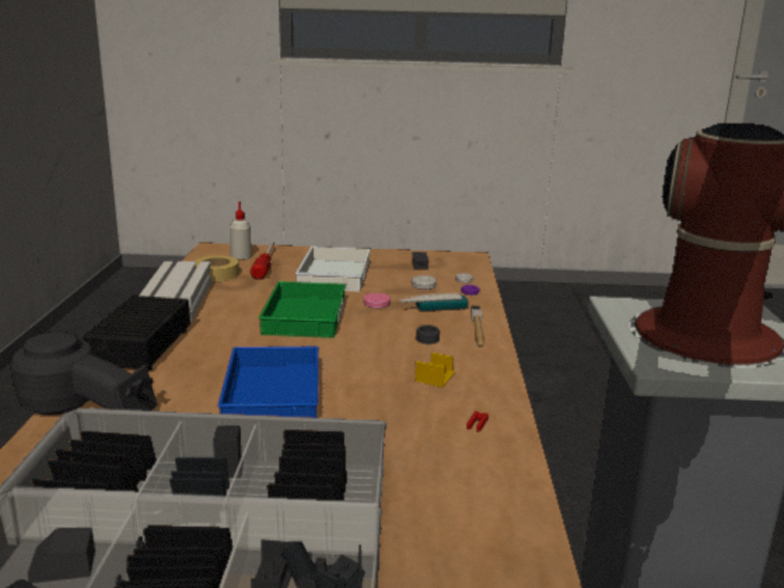

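The pictures show the bins (top.png) blue (218,204), green (385,204), white (516,218). The parts are the yellow clip (263,333), red clip (187,366), ring cap (341,327) and slide block (568,317).
Possible pucks: silver-white large (493,322), silver-white small (517,368), pink (429,273), purple (477,373). By the description it is the large one at (493,322). The ring cap could be confused with the tape roll (500,85), the slide block with the black pieces in the drawers, and the red clip with the screwdriver (512,134).

```bash
python3 - <<'E'
from h import *
np.set_printoptions(precision=3,suppress=True)
p=capture("top"); save(p,"crop.png",(300,180,440,285),5)
im=cv2.cvtColor(np.array(p["pixels"]),cv2.COLOR_RGB2HSV); h,s,v=cv2.split(im)
def rect(m,box,z,n):
    k=np.zeros_like(m,np.uint8); x0,y0,x1,y1=box; k[y0:y1,x0:x1]=m[y0:y1,x0:x1]
    nn,l,st,c=cv2.connectedComponentsWithStats(k); i=1+np.argmax(st[1:,4])
    pts=np.argwhere(l==i)[:,::-1]
    W=np.array([world(p,q,z)[:2] for q in pts],np.float32)
    print(n,len(W),cv2.minAreaRect(W*1000))
rect((h>105)&(h<130)&(s>120),(105,105,205,185),.03,"blue")
rect((h>45)&(h<80)&(s>120),(230,110,320,180),.03,"green")
rect((s<60)&(v>100),(322,120,415,190),.03,"white")
rect((h>20)&(h<34)&(s>190),(165,220,205,255),.015,"yellow")
rect(((h<5)|(h>172))&(s>160),(115,245,150,275),.005,"red")
rect((v<75),(230,222,256,246),.018,"ring")
rect((v<75),(385,215,425,236),.02,"slide")
rect((s<60)&(v>130),(335,215,370,245),.012,"puck")
E
```

```text
blue 3854 ((632.7078857421875, 250.47830200195312), (116.25212097167969, 163.7102508544922), 7.013667583465576)
green 3821 ((629.7205200195312, -12.592300415039062), (161.4276580810547, 113.63345336914062), 89.20018005371094)
white 3840 ((603.84326171875, -218.38967895507812), (163.92897033691406, 117.48123168945312), 88.2447738647461)
yellow 420 ((426.24822998046875, 185.2643585205078), (53.81045150756836, 38.97079849243164), 70.76365661621094)
red 70 ((377.4023132324219, 307.37359619140625), (30.733396530151367, 16.36125373840332), 67.48934936523438)
ring 80 ((434.8096618652344, 58.95098876953125), (32.82120895385742, 31.084537506103516), 67.35104370117188)
slide 308 ((446.3387145996094, -299.4588623046875), (26.339996337890625, 63.64741516113281), 4.818892955780029)
puck 317 ((439.76348876953125, -181.05616760253906), (42.32603454589844, 42.29902267456055), 88.6668472290039)
```

View pics/crop.png

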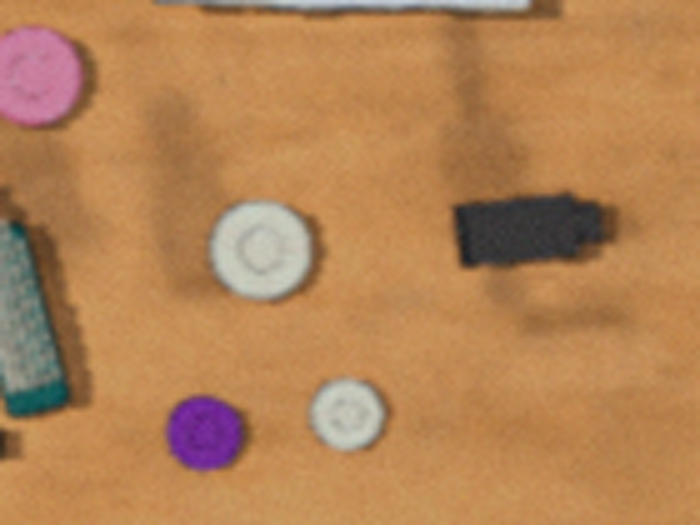

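The crop confirms the choice: the large silver puck is at crop (261,250), against the smaller silver one at (347,413), purple (206,433) and pink (38,76). The slide block's tongue points right, toward -y. Red clip first.

```bash
cat >> h.py <<'E'
def yaw(s):  # direction of closing line, deg
    y=R.from_quat(s["tool_rot"]).as_matrix()[:,1]; return np.degrees(np.arctan2(y[1],y[0]))
def st():
    s=read_state(); print("t%.1f"%s["time"],"pos",np.round(np.array(s["position"])*1000,1),"yaw %.1f"%yaw(s),"w %.1f g %.1f"%(s["width"]*1000,s["grip_force"]),"F",np.round(s["force"],1),"j6 %.2f"%s["joint_pos"][5]); return s
def to(x,y,z,a):
    s=read_state(); P=np.array(s["position"])*1000
    d=(a-yaw(s)+90)%180-90; print("to",np.round([x-P[0],y-P[1],z-P[2]],1),"turn %.3f"%np.radians(d))
def wrect(p,s,m,near,z,n):
    """largest mask blob whose centre lies within 60 mm of near (mm)"""
    nn,l,stt,c=cv2.connectedComponentsWithStats(cv2.morphologyEx(m.astype(np.uint8),cv2.MORPH_OPEN,np.ones((3,3))))
    best=None
    for i in range(1,nn):
        w=wworld(p,s,c[i],z)[:2]*1000
        if np.hypot(*(w-near))<60 and stt[i,4]>80 and (best is None or stt[i,4]>stt[best,4]): best=i
    if best is None: print(n,"none"); return
    W=np.array([wworld(p,s,q,z)[:2]*1000 for q in np.argwhere(l==best)[:,::-1]],np.float32)
    r=cv2.minAreaRect(W); print(n,len(W),"c",np.round(r[0],1),"size",np.round(r[1],1),"ang %.1f"%r[2],"mean",W.mean(0))
E
python3 -m inch '50 -60 0 0 0 -0.14 85;80 -100 0 0 0 -0.29 85;119 -151 0 0 0 -0.43 85;119 -151 0 0 0 -0.58 85;119 -151 0 0 0 -0.7 85' 20
python3 -m inch '50 -60 0 0 0 -0.14 60;80 -100 0 0 0 -0.29 60;119 -151 0 0 0 -0.43 60;119 -151 0 0 0 -0.58 60;119 -151 0 0 0 -0.7 60'
python3 -m inch '0 0 -40 0 0 -0.14 60;0 0 -40 0 0 -0.28 60;0 0 -40 0 0 -0.34 60;0 0 -40 0 0 -0.34 60'
python3 - <<'E'
from h import *
s=st(); p=capture("wrist"); save(p,"w1.png",None,1.3)
h,S,v=cv2.split(cv2.cvtColor(np.array(p["pixels"]),cv2.COLOR_RGB2HSV))
wrect(p,s,((h<5)|(h>172))&(S>150),(377,307),.008,"red")
wrect(p,s,((h>20)&(h<34))&(S>190),(426,185),.015,"yel")
for d in spot_point(p,"red_clip")[:2]: print(d, wworld(p,s,d["location"],0))
to(377,307,100,-22.5)
E
```

```text
time: 1.15
position: [0.2609, 0.4552, 0.2065]
tool_rot: [0.451, 0.893, 0.0, 0.001]
force: [-0.5, 0.8, 0.4]
width: 0.0852
grip_force: 0.0
time: 1.65
position: [0.3799, 0.3038, 0.2066]
tool_rot: [0.73, 0.683, 0.0, 0.001]
force: [-0.6, 0.7, 0.1]
width: 0.0602
grip_force: 0.0
time: 2.05
position: [0.3773, 0.3071, 0.1661]
tool_rot: [0.832, 0.555, -0.0, -0.0]
force: [-0.6, 1.1, -0.4]
width: 0.0598
grip_force: 0.0
t2.0 pos [377.3 307.1 166.1] yaw -22.6 w 59.8 g 0.0 F [-0.6  1.1 -0.4] j6 0.92
red 377 c [378.2 308.4] size [33.5 16.5] ang 67.8 mean [377.60184 306.70047]
yel 489 c [433.3 201.7] size [24.5 46.7] ang 66.2 mean [435.51855 204.12479]
{'location': [282.9, 182.9], 'conf': 0.63} [0.37848051 0.30902264 0.        ]
to [ -0.5  -0.3 -66.6] turn -0.000
```

View pics/w1.png

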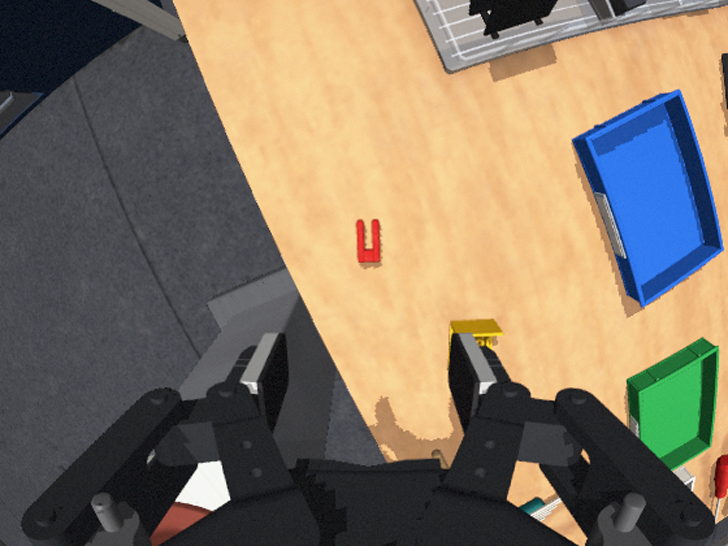

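The wrist view shows the red clip at (369,242), in line with the fingers and clear of everything else. Going down to grip.

```bash
python3 -m inch '1 1 -50 0 0 0 50;1 1 -100 0 0 0 45;1 1 -140 0 0 0 45;1 1 -164 0 0 0 45;1 1 -164 0 0 0 45' 30
python3 -m inch '0 0 0 0 0 0 10;0 0 0 0 0 0 10;0 0 0 0 0 0 10;0 0 0 0 0 0 10;0 0 0 0 0 0 10'
python3 -m inch '0 0 30 0 0 0 10;0 0 60 0 0 0 10;0 0 100 0 0 0 10;0 0 100 0 0 0 10'
python3 - <<'E'
from h import *
s=st(); a=np.radians(-.8)
x,y=np.array([630,-12.6])+52*np.array([-np.sin(a),np.cos(a)]); print(x,y); to(x,y,100,-.8)
E
```

```text
time: 2.65
position: [0.3751, 0.3064, -0.0016]
tool_rot: [0.832, 0.555, -0.004, -0.0]
force: [-0.8, -0.5, -1.2]
width: 0.0448
grip_force: 0.0
time: 3.15
position: [0.3789, 0.3086, 0.0033]
tool_rot: [0.832, 0.555, 0.001, 0.0]
force: [-0.1, 0.1, 0.3]
width: 0.0102
grip_force: 0.0
time: 3.55
position: [0.3822, 0.3106, 0.1092]
tool_rot: [0.832, 0.555, 0.006, 0.0]
force: [0.5, 1.0, -0.5]
width: 0.0102
grip_force: 0.0
t3.5 pos [382.2 310.6 109.2] yaw -22.6 w 10.2 g 0.0 F [ 0.5  1.  -0.5] j6 0.93
630.7260333776355 39.39493124848382
to [ 248.5 -271.2   -9.2] turn 0.380
```

```bash
python3 -m inch '0 0 60 0 0 0 50;0 0 60 0 0 0 50;0 0 60 0 0 0 50'
python3 - <<'E'
from h import *
s=st(); p=capture("wrist"); save(p,"w2.png",(150,80,420,330),2.5)
h,S,v=cv2.split(cv2.cvtColor(np.array(p["pixels"]),cv2.COLOR_RGB2HSV))
wrect(p,s,((h<5)|(h>172))&(S>150),(377,307),.008,"red")
to(377,307,100,-22.5)
E
```

```text
time: 3.85
position: [0.3799, 0.3092, 0.1651]
tool_rot: [0.832, 0.555, 0.003, 0.0]
force: [-0.2, 0.6, -0.1]
width: 0.0497
grip_force: 0.0
t3.9 pos [379.9 309.2 165.1] yaw -22.6 w 49.7 g 0.0 F [-0.2  0.6 -0.1] j6 0.93
red 380 c [378.3 308.5] size [32.6 17. ] ang 69.4 mean [377.71863 306.7331 ]
to [ -1.7  -1.5 -62.8] turn 0.001
```

View pics/w2.png

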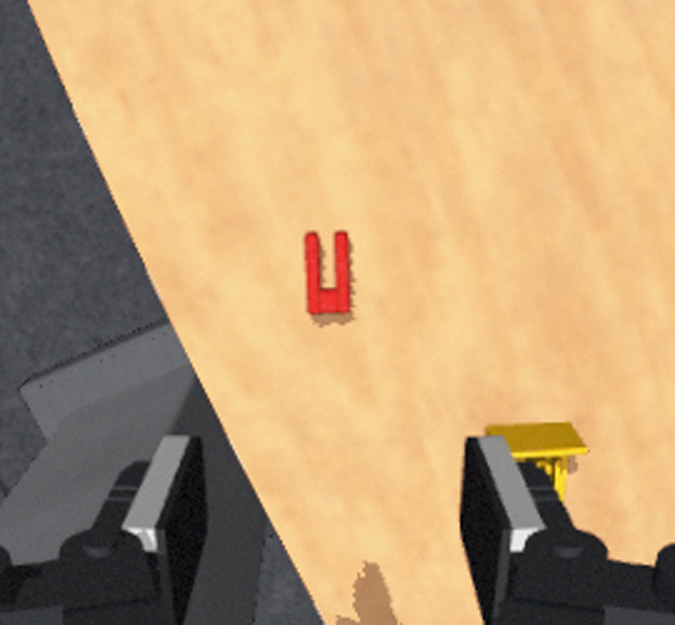

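The clip hasn't moved at (328,275) in the crop, so the fingers closed above or beside it. I'll go down again and look with the fingers around it.

```bash
python3 -m inch '0 0 -50 0 0 0 30;0 0 -100 0 0 0 30;-1 -1 -140 0 0 0 30;-1 -1 -161 0 0 0 30;-1 -1 -161 0 0 0 30'
python3 -m inch '0 0 0 0 0 0 30;0 0 0 0 0 0 30'
python3 - <<'E'
from h import *
s=st(); p=capture("wrist"); q=capture("side")
W=lambda p,c,k:cv2.resize(cv2.cvtColor(np.array(p["pixels"]),cv2.COLOR_RGB2BGR)[c[1]:c[3],c[0]:c[2]],k,interpolation=cv2.INTER_CUBIC)
cv2.imwrite("pics/w3.png",np.hstack([W(p,(180,170,380,370),(400,400)),W(q,(300,260,380,340),(400,400))]))
E
```

```text
time: 4.4
position: [0.3722, 0.3042, -0.005]
tool_rot: [0.832, 0.555, -0.006, -0.0]
force: [-0.1, -0.5, -0.1]
width: 0.0301
grip_force: 0.0
time: 4.6
position: [0.3783, 0.3079, 0.0026]
tool_rot: [0.832, 0.555, 0.001, 0.0]
force: [0.5, 0.3, 0.7]
width: 0.03
grip_force: 0.0
t4.6 pos [378.3 307.9   2.6] yaw -22.6 w 30.0 g 0.0 F [0.5 0.3 0.7] j6 0.92
```

View pics/w3.png

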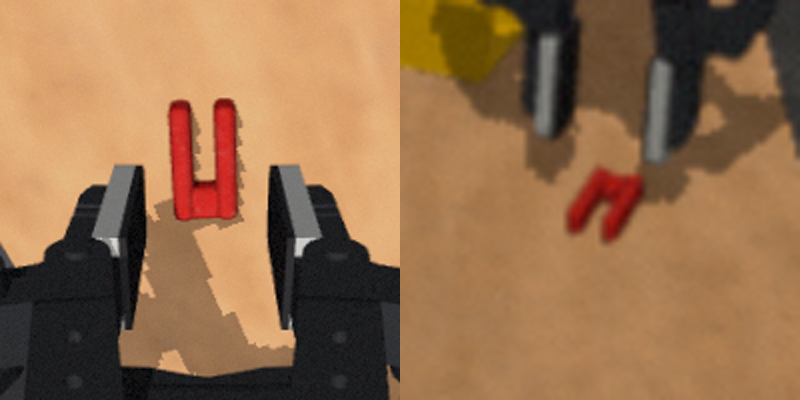

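```bash
python3 - <<'E'
from h import *
s=st(); p=capture("wrist"); T=np.array(p["tool_from_camera"]); print(np.round(T,3),p["fx"],p["cx"],p["cy"])
def ray(uv):
    x=np.array([(uv[0]-p["cx"])/p["fx"],(uv[1]-p["cy"])/p["fy"]]); r=np.hypot(*x)
    return T[:3,:3]@np.array([*(x/r*np.sin(r)),np.cos(r)])
c=T[:3,3]
for l,r in (((252.5,252.5),(315,252.5)),):
    a,b=ray(l),ray(r); k=.030/abs(a[1]-b[1]); print("tips tool frame mm",(c+a*k)*1000,(c+b*k)*1000)
h,S,v=cv2.split(cv2.cvtColor(np.array(p["pixels"]),cv2.COLOR_RGB2HSV))
wrect(p,s,((h<5)|(h>172))&(S>150),(377,307),.008,"red")
q=capture("side")
# side: where TCP would project
import cv2
P=np.array([np.array(s["position"]),[.378,.308,.005]])
K=np.array([[q["fx"],0,q["cx"]],[0,q["fy"],q["cy"]],[0,0,1]])
print(cv2.projectPoints(P,np.array(q["rvec"]),np.array(q["tvec"]),K,None)[0].reshape(-1,2))
E
```

```text
t4.7 pos [378.7 308.1   3.1] yaw -22.6 w 29.9 g 0.0 F [-0.3  0.7  0.3] j6 0.92
[[ 0.001 -0.958 -0.287  0.073]
 [ 1.     0.001  0.     0.   ]
 [ 0.    -0.287  0.958 -0.167]
 [ 0.     0.     0.     1.   ]] 325.19226210127806 282.91649505278394 209.66524941177025
tips tool frame mm [  8.71395627 -14.14739634 -24.76892321] [  8.76581954  15.85260366 -24.83924047]
red 1376 c [378.4 309. ] size [35.3 17.4] ang 69.3 mean [377.9874  307.79715]
[[339.33683225 302.26545021]
 [339.81361259 301.27331758]]
```

The fingertips sit about 25 mm behind the stated TCP. Both the wrist triangulation and the side view show this, so I'll go that much deeper, watching the force.

```bash
python3 -m inch '0 0 -8 0 0 0 30;0 0 -15 0 0 0 30;0 0 -15 0 0 0 30'
python3 -m inch '0 0 -4 0 0 0 30;0 0 -7 0 0 0 30;0 0 -7 0 0 0 30'
python3 -m inch '0 0 0 0 0 0 10;0 0 0 0 0 0 10;0 0 0 0 0 0 10;0 0 0 0 0 0 10'
python3 - <<'E'
from h import *
st(); q=capture("side"); save(q,"s4.png",(290,250,390,350),4)
E
```

```text
time: 5.1
position: [0.3761, 0.3065, -0.0153]
tool_rot: [0.832, 0.555, -0.001, -0.0]
force: [-0.4, -0.4, -0.1]
width: 0.0298
grip_force: 0.0
time: 5.4
position: [0.3769, 0.307, -0.0213]
tool_rot: [0.832, 0.555, -0.001, -0.0]
force: [0.2, 0.8, 0.1]
width: 0.0302
grip_force: 0.0
time: 5.8
position: [0.3774, 0.3073, -0.0206]
tool_rot: [0.832, 0.555, 0.0, 0.0]
force: [0.8, 0.2, -0.4]
width: 0.0173
grip_force: 30.3
t5.8 pos [377.4 307.3 -20.6] yaw -22.6 w 17.3 g 30.3 F [ 0.8  0.2 -0.4] j6 0.92
```

View pics/s4.png

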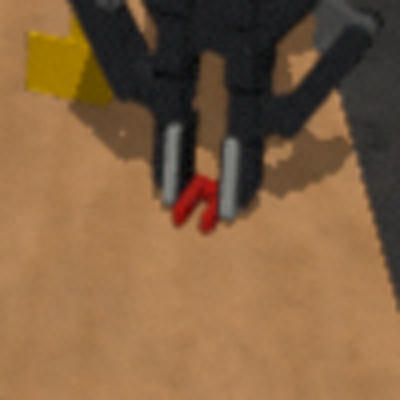

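Gripped: the side view shows the red clip between the pads at (200,205). Carrying it to the green bin's +y end.

```bash
python3 -m inch '0 0 40 0 0 0 10;0 0 90 0 0 0 10;40 -42 90 0 0 0.1 10;75 -80 90 0 0 0.2 10;110 -117 90 0 0 0.3 10'
python3 -m inch '33 -35 0 0 0 0.08 10;66 -70 0 0 0 0.08 10;100 -106 0 0 0 0.08 10;130 -140 0 0 0 0.08 10;143 -151 0 0 0 0.08 10'
python3 -m inch '0 0 0 0 0 0 10;0 0 0 0 0 0 10'
python3 - <<'E'
from h import *
st(); to(630.7,39.4,-17,-.8)
E
```

```text
time: 6.35
position: [0.4814, 0.1971, 0.0704]
tool_rot: [0.738, 0.675, 0.001, 0.0]
force: [0.4, 0.9, -0.4]
width: 0.0169
grip_force: 30.3
time: 6.85
position: [0.6253, 0.0435, 0.0695]
tool_rot: [0.713, 0.701, 0.0, 0.001]
force: [-0.0, 0.2, -0.2]
width: 0.0168
grip_force: 30.3
time: 7.05
position: [0.6223, 0.0476, 0.0688]
tool_rot: [0.712, 0.702, -0.0, -0.001]
force: [0.6, -0.4, -0.6]
width: 0.0168
grip_force: 30.3
t7.0 pos [622.3  47.6  68.8] yaw -0.8 w 16.8 g 30.3 F [ 0.6 -0.4 -0.6] j6 -0.03
to [  8.4  -8.2 -85.8] turn 0.000
```

```bash
python3 -m inch '8 -8 -30 0 0 0 10;8 -8 -60 0 0 0 10;8 -8 -78 0 0 0 10;8 -8 -86 0 0 0 10;8 -8 -86 0 0 0 10'
python3 -m inch '0 0 0 0 0 0 24;0 0 0 0 0 0 28;0 0 0 0 0 0 28'
python3 -m inch '0 0 30 0 0 0 28;0 0 60 0 0 0 28;0 0 110 0 0 0 60;0 0 150 0 0 0 60;0 0 150 0 0 0 60'
python3 - <<'E'
from h import *
s=st(); p=capture("wrist"); save(p,"w5.png",None,1.3)
h,S,v=cv2.split(cv2.cvtColor(np.array(p["pixels"]),cv2.COLOR_RGB2HSV))
wrect(p,s,((h<5)|(h>172))&(S>150),(630,39),.01,"red")
wrect(p,s,((h>20)&(h<34))&(S>190),(426,185),.015,"yel")
to(426,185,130,70.8)
E
```

```text
time: 7.55
position: [0.6303, 0.04, -0.017]
tool_rot: [0.712, 0.703, -0.0, -0.0]
force: [-0.7, 0.1, -0.2]
width: 0.0166
grip_force: 32.2
time: 7.85
position: [0.6316, 0.0391, -0.0159]
tool_rot: [0.712, 0.702, 0.0, 0.0]
force: [-0.1, -0.3, -0.7]
width: 0.0284
grip_force: 0.0
time: 8.35
position: [0.6361, 0.0387, 0.1426]
tool_rot: [0.712, 0.702, 0.005, 0.006]
force: [-0.1, -1.1, 0.1]
width: 0.0602
grip_force: 0.0
t8.3 pos [636.1  38.7 142.6] yaw -0.8 w 60.2 g 0.0 F [-0.1 -1.1  0.1] j6 -0.04
red 421 c [631.4  40.9] size [33.1 16.3] ang 89.0 mean [631.3545    38.993214]
yel 1427 c [428.8 183.5] size [51.4 52.2] ang 69.3 mean [434.51633 181.6802 ]
to [-208.1  146.2   -8.8] turn 1.250
```

View pics/w5.png

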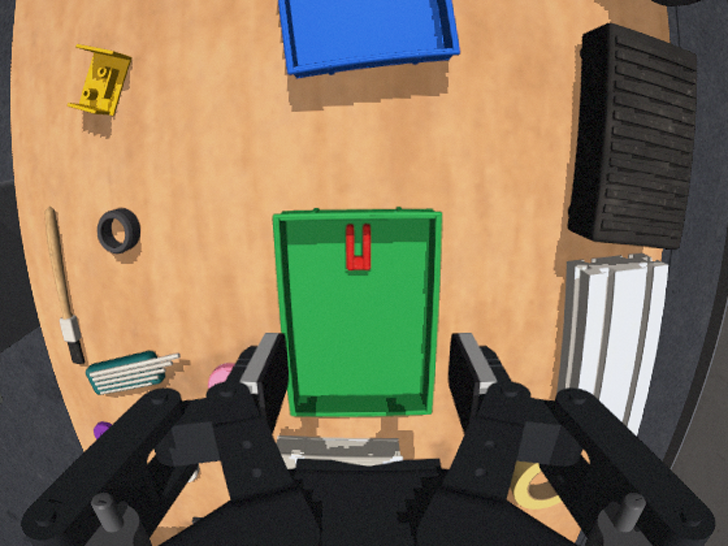

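Red clip is flat in the green bin's +y end at (358,248). Next is the yellow clip, with a closer look from above.

```bash
python3 -m inch '-40 28 0 0 0 0.14 75;-80 56 0 0 0 0.28 75;-120 84 0 0 0 0.42 75;-150 108 0 0 0 0.57 75;-180 130 0 0 0 0.71 75'
python3 -m inch '-28 16 0 0 0 0.14 75;-28 16 0 0 0 0.28 75;-28 16 0 0 0 0.42 75;-28 16 0 0 0 0.54 75;-28 16 0 0 0 0.54 75'
python3 - <<'E'
from h import *
s=st(); p=capture("wrist"); save(p,"w6.png",(130,60,430,330),2.2)
h,S,v=cv2.split(cv2.cvtColor(np.array(p["pixels"]),cv2.COLOR_RGB2HSV))
for z in (0.003,.027): wrect(p,s,((h>20)&(h<34))&(S>190),(426,185),z,"yel")
for d in spot_point(p,"yellow_clip")[:2]: print(d, wworld(p,s,d["location"],0))
to(426,185,-20,70.8)
E
```

```text
time: 8.9
position: [0.4484, 0.1696, 0.1314]
tool_rot: [0.421, 0.907, -0.001, -0.001]
force: [0.6, 0.0, 0.6]
width: 0.0752
grip_force: 0.0
time: 9.4
position: [0.422, 0.1848, 0.1318]
tool_rot: [0.167, 0.986, -0.001, -0.001]
force: [-0.5, -0.3, 0.0]
width: 0.075
grip_force: 0.0
t9.4 pos [422.  184.8 131.8] yaw 70.8 w 75.0 g 0.0 F [-0.5 -0.3  0. ] j6 -0.98
yel 2306 c [429.  184.3] size [53.8 46.5] ang 68.4 mean [425.8666 185.6568]
yel 2306 c [422.9 186.3] size [49.4 42.7] ang 68.4 mean [420.02225 187.51375]
{'location': [287.9, 197.0], 'conf': 0.7} [0.42718494 0.18760592 0.        ]
to [   3.6    0.3 -152.2] turn 0.002
```

View pics/w6.png

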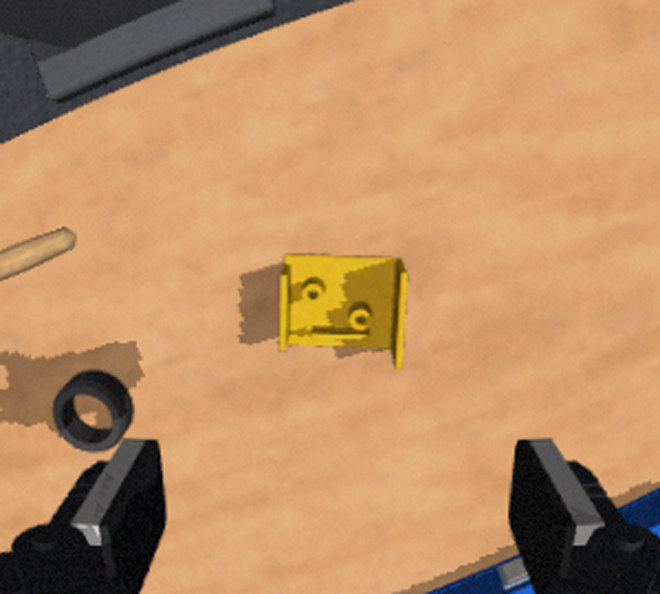

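The yellow clip at crop (345,310) is in line with the fingers, and the ring cap at (93,408) stays clear. Gripping lightly.

```bash
python3 -m inch '5 1 -50 0 0 -0.03 72;5 1 -100 0 0 -0.03 68;5 1 -135 0 0 -0.03 68;5 1 -151 0 0 -0.03 68;5 1 -151 0 0 -0.03 68' 20
python3 -m inch '0 0 0 0 0 0 60;0 0 0 0 0 0 52;0 0 0 0 0 0 44;0 0 0 0 0 0 44;0 0 0 0 0 0 44'
python3 -m inch '0 0 20 0 0 0 44;0 0 50 0 0 0 44;0 0 90 0 0 0 44;0 0 90 0 0 0 44;0 0 90 0 0 0 44'
python3 - <<'E'
from h import *
s=st(); a=np.radians(-.8)
x,y=np.array([630,-12.6])-27*np.array([-np.sin(a),np.cos(a)]); print(x,y); to(x,y,-17,89.2)
E
```

```text
time: 10.0
position: [0.4247, 0.1849, -0.0214]
tool_rot: [0.182, 0.983, -0.002, -0.004]
force: [0.0, 0.4, -0.1]
width: 0.0679
grip_force: 0.0
time: 10.5
position: [0.4297, 0.1864, -0.0159]
tool_rot: [0.181, 0.983, 0.001, 0.002]
force: [0.6, -0.0, 6.2]
width: 0.0494
grip_force: 22.5
time: 11.0
position: [0.4289, 0.1862, 0.0735]
tool_rot: [0.181, 0.983, 0.001, 0.001]
force: [-0.1, -0.2, -0.4]
width: 0.0497
grip_force: 21.7
t11.0 pos [428.9 186.2  73.5] yaw 69.1 w 49.7 g 21.7 F [-0.1 -0.2 -0.4] j6 -0.96
629.6230211308431 -39.59736814825121
to [ 200.7 -225.8  -90.5] turn 0.351
```

```bash
python3 -m inch '20 -23 0 0 0 0.05 44;45 -51 0 0 0 0.1 44;70 -79 0 0 0 0.15 44;90 -102 0 0 0 0.2 44;100 -113 0 0 0 0.2 44'
python3 -m inch '20 -23 0 0 0 0.05 44;45 -51 0 0 0 0.1 44;70 -79 0 0 0 0.15 44;90 -102 0 0 0 0.15 44;101 -113 0 0 0 0.15 44'
python3 -m inch '0 0 0 0 0 0 44;0 0 0 0 0 0 44;0 0 0 0 0 0 44'
python3 - <<'E'
from h import *
s=st(); to(629.6,-39.6,-15,89.2)
E
```

```text
time: 11.5
position: [0.5279, 0.0712, 0.0703]
tool_rot: [0.083, 0.997, -0.0, -0.002]
force: [-0.6, -0.7, -0.3]
width: 0.0495
grip_force: 21.6
time: 12.0
position: [0.6291, -0.0412, 0.0707]
tool_rot: [0.009, 1.0, 0.0, -0.001]
force: [-0.1, -0.3, -0.3]
width: 0.0495
grip_force: 21.6
time: 12.3
position: [0.6279, -0.0386, 0.0717]
tool_rot: [0.007, 1.0, 0.0, -0.001]
force: [0.6, 0.5, 0.1]
width: 0.0497
grip_force: 21.6
t12.3 pos [627.9 -38.6  71.7] yaw 89.2 w 49.7 g 21.6 F [0.6 0.5 0.1] j6 -1.74
to [  1.7  -1.  -86.7] turn -0.000
```

```bash
python3 -m inch '2 -1 -30 0 0 0 44;2 -1 -60 0 0 0 44;2 -1 -76 0 0 0 44;2 -1 -84 0 0 0 44;2 -1 -86 0 0 0 44'
python3 -m inch '0 0 0 0 0 0 44;0 0 0 0 0 0 53;0 0 0 0 0 0 58;0 0 0 0 0 0 58'
python3 -m inch '0 0 30 0 0 0 58;0 0 60 0 0 0 58;0 0 110 0 0 0 60;0 0 150 0 0 0 60;0 0 150 0 0 0 60'
python3 -m inch '-40 14 0 0 0 0 60;-80 28 0 0 0 0 60;-120 42 0 0 0 0 60;-160 56 0 0 0 0 60;-194 98 0 0 0 0 60'
python3 - <<'E'
from h import *
s=st(); p=capture("wrist"); save(p,"w7.png",None,1.3)
h,S,v=cv2.split(cv2.cvtColor(np.array(p["pixels"]),cv2.COLOR_RGB2HSV))
wrect(p,s,v<80,(435,59),.018,"ring")
for d in spot_point(p,"ring_cap")[:2]: print(d, wworld(p,s,d["location"],0))
to(435,59,-20,90)
E
```

```text
time: 12.8
position: [0.631, -0.0404, -0.0134]
tool_rot: [0.007, 1.0, 0.0, -0.0]
force: [0.0, 0.1, 1.1]
width: 0.0495
grip_force: 22.0
time: 13.2
position: [0.6314, -0.0411, -0.0132]
tool_rot: [0.007, 1.0, -0.0, 0.0]
force: [-0.3, -0.1, -0.1]
width: 0.0576
grip_force: 0.0
time: 13.7
position: [0.6359, -0.0419, 0.1454]
tool_rot: [0.007, 1.0, -0.001, 0.007]
force: [0.8, 0.3, 0.6]
width: 0.0599
grip_force: 0.0
time: 14.2
position: [0.4375, 0.0531, 0.1354]
tool_rot: [0.009, 1.0, -0.0, -0.0]
force: [0.6, 1.2, -0.4]
width: 0.0599
grip_force: 0.0
t14.2 pos [437.5  53.1 135.4] yaw 88.9 w 59.9 g 0.0 F [ 0.6  1.2 -0.4] j6 -1.60
ring 653 c [432.7  60.6] size [33.3 35.2] ang 88.5 mean [432.8301    60.430225]
{'location': [289.0, 191.9], 'conf': 0.74} [0.43759123 0.05855127 0.        ]
{'location': [235.7, 107.6], 'conf': 0.37} [0.3563066  0.01064078 0.        ]
to [  -1.     2.5 -154.8] turn 0.011
```

View pics/w7.png

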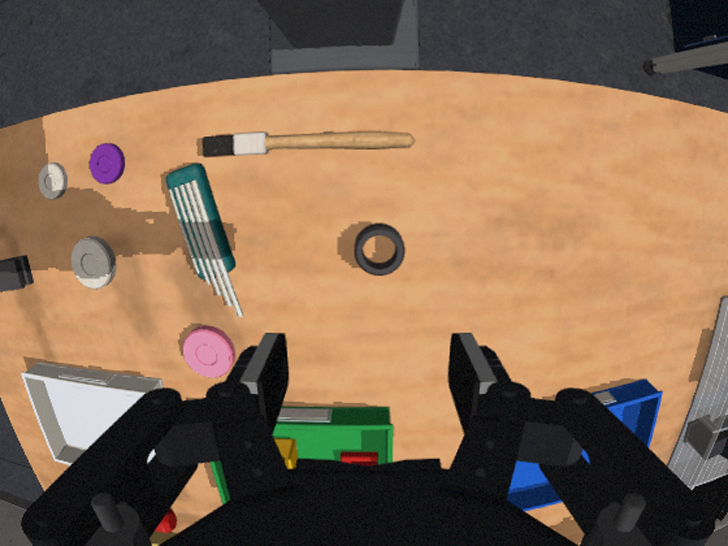

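Brush (300,142), hex keys (205,230) and ring cap (379,249) are all visible. The fingers clear the first two. Gripping the ring.

```bash
python3 -m inch '-3 6 -50 0 0 0 60;-3 6 -100 0 0 0 60;-3 6 -138 0 0 0 60;-3 6 -154 0 0 0 60;-3 6 -154 0 0 0 60' 30
python3 -m inch '0 0 0 0 0 0 40;0 0 0 0 0 0 28;0 0 0 0 0 0 28;0 0 0 0 0 0 28;0 0 0 0 0 0 28'
python3 -m inch '0 0 40 0 0 0 28;0 0 90 0 0 0 28;20 30 90 0 0 -0.14 28;40 60 90 0 0 -0.28 28;60 90 90 0 0 -0.43 28'
python3 -m inch '20 25 0 0 0 -0.14 28;40 50 0 0 0 -0.28 28;60 75 0 0 0 -0.43 28;80 100 0 0 0 -0.57 28;100 130 0 0 0 -0.72 28'
python3 -m inch '33 16 0 0 0 -0.14 28;33 16 0 0 0 -0.28 28;33 16 0 0 0 -0.28 28;33 16 0 0 0 -0.28 28'
python3 - <<'E'
from h import *
s=st(); to(627.2,295.2,-16,7)
E
```

```text
time: 14.8
position: [0.4334, 0.0597, -0.0212]
tool_rot: [0.008, 1.0, 0.0, -0.004]
force: [-0.6, 0.8, 0.7]
width: 0.0602
grip_force: 0.0
time: 15.3
position: [0.4384, 0.0597, -0.016]
tool_rot: [0.007, 1.0, -0.0, 0.002]
force: [-0.2, -0.3, 6.5]
width: 0.0338
grip_force: 30.4
time: 15.8
position: [0.4975, 0.1509, 0.0733]
tool_rot: [0.224, 0.975, 0.0, 0.001]
force: [0.4, -0.4, -0.7]
width: 0.0333
grip_force: 30.1
time: 16.3
position: [0.5969, 0.2805, 0.0718]
tool_rot: [0.553, 0.833, -0.0, -0.0]
force: [0.8, -0.9, -0.3]
width: 0.0336
grip_force: 30.1
time: 16.7
position: [0.6289, 0.2956, 0.0717]
tool_rot: [0.66, 0.751, -0.001, -0.0]
force: [-0.1, 0.2, -0.2]
width: 0.0336
grip_force: 30.1
t16.7 pos [628.9 295.6  71.7] yaw 7.4 w 33.6 g 30.1 F [-0.1  0.2 -0.2] j6 0.20
to [ -1.7  -0.4 -87.7] turn -0.007
```

```bash
python3 - <<'E'
from h import *
s=st(); p=capture("wrist"); q=capture("side")
for d in spot_point(p,"ring_cap")[:2]: print(d, wworld(p,s,d["location"],.089))
for d in spot_in(p,"ring_cap")[:2]: print(d, wworld(p,s,d["rect"][:2],.1))
W=lambda p,c,k:cv2.resize(cv2.cvtColor(np.array(p["pixels"]),cv2.COLOR_RGB2BGR)[c[1]:c[3],c[0]:c[2]],k,interpolation=cv2.INTER_CUBIC)
cv2.imwrite("pics/w8.png",np.hstack([W(p,(180,170,380,370),(400,400)),W(q,(130,190,250,310),(400,400))]))
E
```

```text
t16.7 pos [628.9 295.6  71.7] yaw 7.4 w 33.6 g 30.1 F [-0.1  0.2 -0.2] j6 0.20
{'location': [284.3, 256.6], 'conf': 0.68} [0.62958052 0.29867356 0.089     ]
{'rect': [283.9, 263.2, 73.0, 77.8], 'conf': 0.83} [0.62914846 0.30028728 0.1       ]
```

View pics/w8.png

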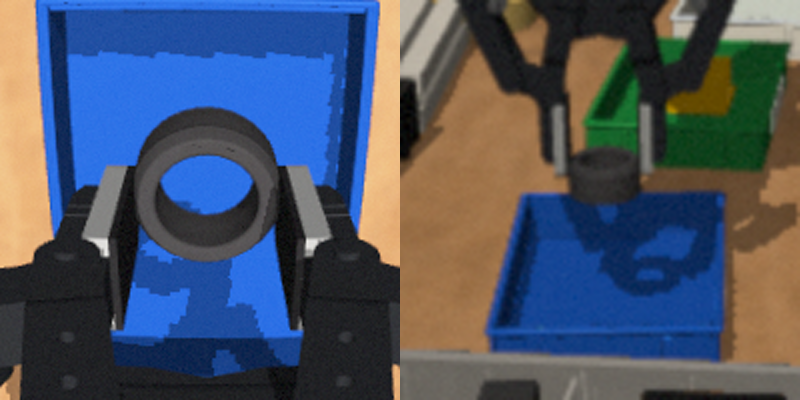

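The ring is held level between the pads at (205,180), about 4 mm forward of centre, over the blue bin's +y end. Lowering with that offset corrected.

```bash
python3 -m inch '-2 -4 -30 0 0 0 28;-2 -4 -60 0 0 0 28;-2 -4 -76 0 0 0 28;-2 -4 -82 0 0 0 28;-2 -4 -84 0 0 0 28'
python3 -m inch '0 0 0 0 0 0 28;0 0 0 0 0 0 36;0 0 0 0 0 0 46;0 0 0 0 0 0 46'
python3 -m inch '0 0 30 0 0 0 46;0 0 60 0 0 0 46;0 0 110 0 0 0 60;0 0 150 0 0 0 60;0 0 150 0 0 0 60'
python3 - <<'E'
from h import *
s=st(); p=capture("wrist")
h,S,v=cv2.split(cv2.cvtColor(np.array(p["pixels"]),cv2.COLOR_RGB2HSV))
wrect(p,s,(v<90)&(S<110),(627,295),.021,"ring")
for d in spot_point(p,"ring_cap")[:2]: print(d, wworld(p,s,d["location"],.003))
to(440,-181,150,5)
E
```

```text
time: 17.4
position: [0.6274, 0.2918, -0.012]
tool_rot: [0.661, 0.75, -0.0, -0.0]
force: [0.3, 0.2, -0.3]
width: 0.0341
grip_force: 30.1
time: 17.8
position: [0.6283, 0.2921, -0.0106]
tool_rot: [0.661, 0.75, 0.001, 0.0]
force: [-0.3, 0.1, -1.0]
width: 0.0462
grip_force: 0.0
time: 18.3
position: [0.6323, 0.2935, 0.1483]
tool_rot: [0.661, 0.75, 0.007, 0.004]
force: [0.7, -0.1, 1.3]
width: 0.0596
grip_force: 0.0
t18.3 pos [632.3 293.5 148.3] yaw 7.2 w 59.6 g 0.0 F [ 0.7 -0.1  1.3] j6 0.20
ring 195 c [632.2 290.3] size [30.7 14.4] ang 17.8 mean [633.1818  290.11243]
{'location': [276.5, 191.8], 'conf': 0.69} [0.62873697 0.29105114 0.003     ]
to [-188.6 -473.2    9.3] turn -0.039
```

```bash
python3 -m inch '-14 -45 0 0 0 0 60;-28 -90 0 0 0 0 60;-42 -135 0 0 0 0 60;-56 -180 0 0 0 0 60;-70 -225 0 0 0 0 60'
python3 -m inch '-14 -45 0 0 0 0 60;-28 -90 0 0 0 0 60;-42 -135 0 0 0 0 60;-56 -180 0 0 0 0 60;-70 -225 0 0 0 0 60'
python3 -m inch '-14 -45 0 0 0 0 60;-28 -90 0 0 0 0 60;-42 -130 0 0 0 -0.04 60;-42 -138 0 0 0 -0.04 60;-42 -138 0 0 0 -0.04 60'
python3 - <<'E'
from h import *
s=st(); p=capture("wrist")
h,S,v=cv2.split(cv2.cvtColor(np.array(p["pixels"]),cv2.COLOR_RGB2HSV))
wrect(p,s,(v<90)&(S<120),(446,-299),.018,"slide")
wrect(p,s,(v>140)&(S<50),(440,-181),.012,"puck")
for d in spot_point(p,"slide_block")[:2]: print(d, wworld(p,s,d["location"],0))
for d in spot_point(p,"steel_puck")[:3]: print(d, wworld(p,s,d["location"],0))
to(446,-294,-17,5)
E
```

```text
time: 18.9
position: [0.5552, 0.0653, 0.1357]
tool_rot: [0.661, 0.75, -0.001, -0.002]
force: [0.7, -0.6, -0.0]
width: 0.0601
grip_force: 0.0
time: 19.4
position: [0.4854, -0.1591, 0.1359]
tool_rot: [0.661, 0.75, -0.0, -0.002]
force: [0.2, -0.2, 0.1]
width: 0.0599
grip_force: 0.0
time: 19.9
position: [0.4444, -0.2964, 0.1363]
tool_rot: [0.677, 0.736, 0.0, -0.002]
force: [0.5, 0.4, 0.1]
width: 0.0599
grip_force: 0.0
t19.9 pos [ 444.4 -296.4  136.3] yaw 4.8 w 59.9 g 0.0 F [0.5 0.4 0.1] j6 -0.81
slide 354 c [ 445.4 -278.8] size [25.9 19.2] ang 4.9 mean [ 448.83395 -275.90216]
puck 1830 c [ 440.1 -181.5] size [42.2 42.2] ang 4.9 mean [ 439.98047 -181.74756]
{'location': [286.6, 196.5], 'conf': 0.8} [ 0.44835873 -0.30064049  0.        ]
{'location': [202.0, 37.1], 'conf': 0.91} [ 0.3561412  -0.15255285  0.        ]
{'location': [289.6, 70.3], 'conf': 0.87} [ 0.44078957 -0.18114183  0.        ]
{'location': [205.7, 105.8], 'conf': 0.79} [ 0.36537311 -0.21926794  0.        ]
to [   0.4    0.5 -154.2] turn -0.000
```

```bash
python3 -m inch '2 2 -50 0 0 0 60;2 2 -100 0 0 0 55;2 2 -138 0 0 0 50;2 2 -153 0 0 0 50;2 2 -153 0 0 0 50' 35
python3 -m inch '0 0 0 0 0 0 40;0 0 0 0 0 0 20;0 0 0 0 0 0 20;0 0 0 0 0 0 20;0 0 0 0 0 0 20'
python3 -m inch '0 0 40 0 0 0 20;0 0 90 0 0 0 20;0 0 90 0 0 0 20;0 0 90 0 0 0 20'
python3 - <<'E'
from h import *
s=st(); p=capture("wrist")
for d in spot_point(p,"slide_block")[:2]: print(d, wworld(p,s,d["location"],.088))
a=np.radians(7); x,y=np.array([632.7,250.5])+(-22+6)*np.array([-np.sin(a),np.cos(a)]); print(x,y); to(x,y,-17,7)
E
```

```text
time: 20.55
position: [0.4463, -0.2916, -0.0172]
tool_rot: [0.675, 0.737, 0.0, -0.003]
force: [0.3, 0.0, 0.8]
width: 0.0502
grip_force: 0.0
time: 21.05
position: [0.4497, -0.2958, -0.0116]
tool_rot: [0.676, 0.737, 0.0, 0.003]
force: [0.4, 1.9, 6.5]
width: 0.0269
grip_force: 35.3
time: 21.45
position: [0.449, -0.2955, 0.0782]
tool_rot: [0.676, 0.737, 0.0, 0.003]
force: [-0.5, -0.5, -0.9]
width: 0.0268
grip_force: 34.8
t21.4 pos [ 449.  -295.5   78.2] yaw 4.9 w 26.8 g 34.8 F [-0.5 -0.5 -0.9] j6 -0.81
{'location': [282.1, 265.8], 'conf': 0.78} [ 0.44932641 -0.3014229   0.088     ]
634.6499094944824 234.61926157373884
to [187.7 528.4 -91.6] turn 0.036
```

```bash
python3 -m inch '12 34 0 0 0 0 20;26 74 0 0 0 0 20;41 117 0 0 0 0 20;56 160 0 0 0 0 20;70 200 0 0 0 0 20'
python3 -m inch '14 40 0 0 0 0 20;28 80 0 0 0 0 20;43 122 0 0 0 0 20;57 162 0 0 0 0 20;70 200 0 0 0 0 20'
python3 -m inch '14 40 0 0 0 0 20;28 80 0 0 0 0.04 20;44 120 0 0 0 0.04 20;46 129 0 0 0 0.04 20;46 129 0 0 0 0.04 20'
python3 -m inch '0 0 0 0 0 0 20;0 0 0 0 0 0 20'
python3 - <<'E'
from h import *
s=st(); p=capture("wrist"); to(634.6,234.6,-12,7)
for d in spot_point(p,"slide_block")[:2]: print(d, wworld(p,s,d["location"],.088))
for d in spot_point(p,"ring_cap")[:2]: print(d, wworld(p,s,d["location"],.003))
E
```

```text
time: 22.05
position: [0.5164, -0.0919, 0.0732]
tool_rot: [0.676, 0.737, -0.001, -0.002]
force: [1.6, -0.5, -0.3]
width: 0.0265
grip_force: 34.7
time: 22.55
position: [0.5864, 0.1076, 0.0729]
tool_rot: [0.676, 0.737, -0.001, -0.001]
force: [1.3, -0.7, -0.2]
width: 0.0266
grip_force: 34.7
time: 23.05
position: [0.6323, 0.2357, 0.073]
tool_rot: [0.66, 0.751, -0.002, -0.001]
force: [-0.2, -0.0, 0.0]
width: 0.0269
grip_force: 34.8
time: 23.25
position: [0.6329, 0.2332, 0.0745]
tool_rot: [0.662, 0.75, -0.001, -0.0]
force: [-0.1, 0.2, -0.7]
width: 0.0265
grip_force: 34.8
t23.2 pos [632.9 233.2  74.5] yaw 7.1 w 26.5 g 34.8 F [-0.1  0.2 -0.7] j6 0.12
to [  1.5   1.4 -86.8] turn -0.002
{'location': [285.0, 265.9], 'conf': 0.73} [0.63481104 0.2292154  0.088     ]
{'location': [288.9, 134.3], 'conf': 0.58} [0.6300582  0.29178528 0.003     ]
```

```bash
python3 -m inch '2 1 -30 0 0 0 20;2 1 -60 0 0 0 20;2 1 -76 0 0 0 20;2 1 -82 0 0 0 20;2 1 -84 0 0 0 20'
python3 -m inch '0 0 0 0 0 0 20;0 0 0 0 0 0 28;0 0 0 0 0 0 38;0 0 0 0 0 0 38'
python3 -m inch '0 0 30 0 0 0 38;0 0 60 0 0 0 38;0 0 110 0 0 0 60;0 0 150 0 0 0 70;0 0 150 0 0 0 70'
python3 - <<'E'
from h import *
s=st(); p=capture("wrist"); save(p,"w9.png",None,1.3)
for d in spot_point(p,"slide_block")[:2]: print(d, wworld(p,s,d["location"],.003))
for d in spot_point(p,"ring_cap")[:2]: print(d, wworld(p,s,d["location"],.003))
to(440.1,-181.5,140,0)
E
```

```text
time: 23.9
position: [0.6359, 0.2356, -0.0082]
tool_rot: [0.661, 0.75, 0.0, 0.0]
force: [0.5, -1.4, 0.7]
width: 0.0267
grip_force: 34.8
time: 24.3
position: [0.636, 0.2359, -0.008]
tool_rot: [0.661, 0.75, 0.0, 0.0]
force: [0.2, -0.3, -0.2]
width: 0.0379
grip_force: 0.0
time: 24.8
position: [0.6404, 0.2371, 0.1511]
tool_rot: [0.661, 0.75, 0.006, 0.004]
force: [0.2, 0.6, 1.5]
width: 0.07
grip_force: 0.0
t24.8 pos [640.4 237.1 151.1] yaw 7.2 w 70.0 g 0.0 F [0.2 0.6 1.5] j6 0.12
{'location': [278.6, 194.5], 'conf': 0.71} [0.6393207  0.23133963 0.003     ]
{'location': [275.4, 132.9], 'conf': 0.71} [0.62866436 0.29172461 0.003     ]
to [-195.2 -417.3   -1. ] turn -0.126
```

View pics/w9.png

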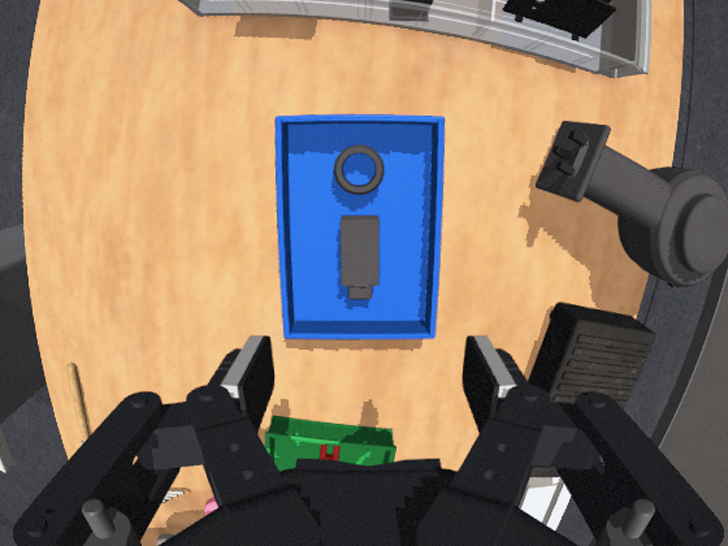

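Blue bin done: ring (358,168) and slide block (360,255) lie flat side by side. Puck next.

```bash
python3 -m inch '-20 -44 0 0 0 -0.12 70;-40 -88 0 0 0 -0.12 70;-60 -132 0 0 0 -0.12 70;-80 -176 0 0 0 -0.12 70;-98 -209 0 0 0 -0.12 70' 60
python3 -m inch '-20 -44 0 0 0 0 70;-40 -88 0 0 0 0 70;-60 -132 0 0 0 0 70;-80 -176 0 0 0 0 70;-98 -209 0 0 0 0 70'
python3 -m inch '0 0 0 0 0 0 70;0 0 0 0 0 0 70'
python3 - <<'E'
from h import *
s=st(); p=capture("wrist")
h,S,v=cv2.split(cv2.cvtColor(np.array(p["pixels"]),cv2.COLOR_RGB2HSV))
wrect(p,s,(v>120)&(S<50),(440,-181),.012,"puck")
for d in spot_point(p,"steel_puck")[:3]: print(d, wworld(p,s,d["location"],0))
to(440.1,-181.5,-18,0)
E
```

```text
time: 25.45
position: [0.5348, 0.025, 0.1384]
tool_rot: [0.705, 0.709, -0.002, -0.002]
force: [0.4, -0.1, -0.1]
width: 0.0702
grip_force: 0.0
time: 25.95
position: [0.437, -0.1834, 0.1388]
tool_rot: [0.705, 0.709, -0.001, -0.002]
force: [0.3, 0.2, -0.3]
width: 0.0698
grip_force: 0.0
time: 26.15
position: [0.4382, -0.182, 0.1392]
tool_rot: [0.706, 0.708, -0.0, -0.002]
force: [0.3, -0.5, -0.3]
width: 0.0702
grip_force: 0.0
t26.1 pos [ 438.2 -182.   139.2] yaw 0.2 w 70.2 g 0.0 F [ 0.3 -0.5 -0.3] j6 -0.55
puck 1734 c [ 440.1 -180.4] size [43.  44.1] ang 0.3 mean [ 440.03595 -180.30295]
{'location': [284.2, 191.0], 'conf': 0.9} [ 0.43936006 -0.18189233  0.        ]
{'location': [199.5, 161.4], 'conf': 0.87} [ 0.35708274 -0.1523759   0.        ]
{'location': [208.7, 226.1], 'conf': 0.63} [ 0.36275887 -0.21861542  0.        ]
to [   0.9   -0.3 -157.9] turn -0.007
```

```bash
python3 -m inch '2 1 -50 0 0 0 65;2 1 -100 0 0 0 62;2 1 -140 0 0 0 62;2 1 -158 0 0 0 62;2 1 -158 0 0 0 62' 60
python3 -m inch '0 0 0 0 0 0 50;0 0 0 0 0 0 36;0 0 0 0 0 0 36;0 0 0 0 0 0 36;0 0 0 0 0 0 36'
python3 -m inch '0 0 30 0 0 0 36;0 0 70 0 0 0 36;0 0 90 0 0 0 36;0 0 90 0 0 0 36'
python3 - <<'E'
from h import *
s=st(); p=capture("wrist")
for d in spot_point(p,"steel_puck")[:2]: print(d, wworld(p,s,d["location"],.088))
to(603.8,-218.4,-18,-1.8)
E
```

```text
time: 26.75
position: [0.4387, -0.1779, -0.0208]
tool_rot: [0.704, 0.71, -0.001, -0.004]
force: [0.1, -0.8, -0.1]
width: 0.0622
grip_force: 0.0
time: 27.25
position: [0.444, -0.1822, -0.014]
tool_rot: [0.705, 0.709, 0.001, 0.002]
force: [1.0, 1.7, 6.8]
width: 0.0362
grip_force: 3.5
time: 27.65
position: [0.4445, -0.1829, 0.0781]
tool_rot: [0.705, 0.709, 0.001, 0.005]
force: [0.1, -0.5, -0.0]
width: 0.0363
grip_force: 0.0
t27.6 pos [ 444.5 -182.9   78.1] yaw 0.3 w 36.3 g 0.0 F [ 0.1 -0.5 -0. ] j6 -0.55
{'location': [276.9, 203.9], 'conf': 0.84} [ 0.44159222 -0.15422538  0.088     ]
{'location': [382.5, 77.1], 'conf': 0.82} [ 0.49274924 -0.08939807  0.088     ]
to [162.  -37.1 -91.7] turn -0.037
```

The fingers closed on the puck's top edge: they were too high, since the tips sit further back at this opening. I'll measure again and go deeper.

```bash
python3 -m inch '0 0 40 0 0 0 62;0 0 40 0 0 0 62;0 0 40 0 0 0 62;0 0 40 0 0 0 62'
python3 - <<'E'
from h import *
s=st(); p=capture("wrist")
h,S,v=cv2.split(cv2.cvtColor(np.array(p["pixels"]),cv2.COLOR_RGB2HSV))
wrect(p,s,(v>120)&(S<50),(440,-181),.012,"puck")
for d in spot_point(p,"steel_puck")[:2]: print(d, wworld(p,s,d["location"],0))
# tip offset at this opening: columns of the bright pad edges around the tip row
T=np.array(p["tool_from_camera"])
def proj(P):
    c=np.linalg.inv(T)@np.array([*P,1]); r=np.hypot(c[0],c[1]); th=np.arctan2(r,c[2]); return np.round([p["cx"]+p["fx"]*th*c[0]/r,p["cy"]+p["fy"]*th*c[1]/r])
for z in (-.02,-.025,-.03,-.035): print(z,proj((.009,-.031,z)),proj((.009,.031,z)))
save(p,"w10.png",(180,170,380,320),4)
E
```

```text
time: 28.15
position: [0.4404, -0.1805, 0.1112]
tool_rot: [0.705, 0.709, -0.0, -0.002]
force: [-0.9, 0.4, 0.4]
width: 0.0618
grip_force: 0.0
t28.1 pos [ 440.4 -180.5  111.2] yaw 0.3 w 61.8 g 0.0 F [-0.9  0.4  0.4] j6 -0.55
puck 2074 c [ 443.1 -180.6] size [42.7 45. ] ang 0.4 mean [ 443.02246 -180.27145]
{'location': [189.6, 169.0], 'conf': 0.83} [ 0.35717257 -0.15383491  0.        ]
{'location': [285.8, 197.6], 'conf': 0.71} [ 0.44299381 -0.17982067  0.        ]
-0.02 [220. 247.] [344. 247.]
-0.025 [218. 251.] [346. 252.]
-0.03 [216. 256.] [348. 256.]
-0.035 [214. 260.] [350. 260.]
```

View pics/w10.png

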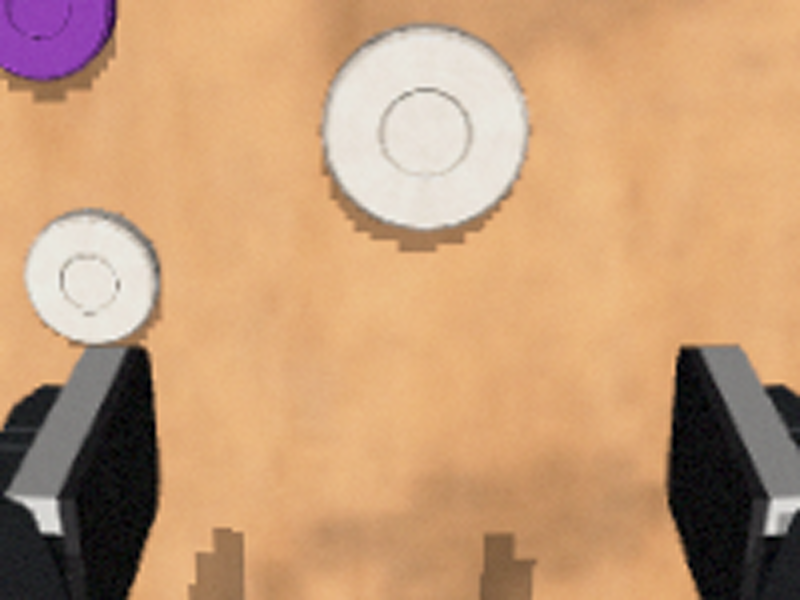

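The puck lies flat at (425,130), and the tips at (216,256) and (350,256) full-frame work out to 30 mm behind the TCP at 62 mm opening. Going 7 mm deeper.

```bash
python3 -m inch '3 1 -50 0 0 0 62;3 1 -100 0 0 0 62;3 1 -128 0 0 0 62;3 1 -136 0 0 0 62;3 1 -136 0 0 0 62' 60
python3 -m inch '0 0 0 0 0 0 50;0 0 0 0 0 0 40;0 0 0 0 0 0 40;0 0 0 0 0 0 40;0 0 0 0 0 0 40'
python3 -m inch '0 0 30 0 0 0 40;0 0 70 0 0 0 40;0 0 90 0 0 0 40;0 0 90 0 0 0 40'
python3 - <<'E'
from h import *
s=st(); p=capture("wrist")
for d in spot_point(p,"steel_puck")[:3]: print(d, wworld(p,s,d["location"],.09))
to(603.8,-218.4,-18,-1.8)
E
```

```text
time: 28.75
position: [0.4432, -0.1793, -0.0244]
tool_rot: [0.705, 0.709, -0.0, -0.002]
force: [0.2, -0.0, 0.5]
width: 0.062
grip_force: 0.0
time: 29.25
position: [0.4464, -0.1813, -0.0201]
tool_rot: [0.705, 0.709, 0.0, 0.002]
force: [-1.6, -0.1, 6.8]
width: 0.0418
grip_force: 60.4
time: 29.65
position: [0.4477, -0.182, 0.072]
tool_rot: [0.705, 0.709, 0.001, 0.005]
force: [1.0, -0.3, -2.0]
width: 0.042
grip_force: 61.3
t29.6 pos [ 447.7 -182.    72. ] yaw 0.4 w 42.0 g 61.3 F [ 1.  -0.3 -2. ] j6 -0.55
{'location': [179.5, 251.5], 'conf': 0.93} [ 0.39432306 -0.17668936  0.09      ]
{'location': [382.7, 80.4], 'conf': 0.84} [ 0.49346688 -0.09103078  0.09      ]
{'location': [168.6, 176.3], 'conf': 0.74} [ 0.39230537 -0.13719129  0.09      ]
to [159.2 -38.2 -85.4] turn -0.037
```

```bash
python3 -m inch '30 -7 0 0 0 -0.03 40;70 -17 0 0 0 -0.03 40;110 -26 0 0 0 -0.03 40;145 -34 0 0 0 -0.03 40;160 -38 0 0 0 -0.03 40'
python3 -m inch '0 0 0 0 0 0 40;0 0 0 0 0 0 40;0 0 0 0 0 0 40'
python3 - <<'E'
from h import *
s=st(); to(603.8,-218.4,-18,-1.8)
E
```

```text
time: 30.25
position: [0.6057, -0.218, 0.0643]
tool_rot: [0.715, 0.699, -0.0, -0.001]
force: [-0.2, -0.4, -2.0]
width: 0.0414
grip_force: 61.4
time: 30.55
position: [0.6028, -0.2175, 0.0657]
tool_rot: [0.716, 0.699, -0.001, -0.001]
force: [-0.1, 0.6, -1.6]
width: 0.0414
grip_force: 61.4
t30.6 pos [ 602.8 -217.5   65.7] yaw -1.4 w 41.4 g 61.4 F [-0.1  0.6 -1.6] j6 -0.44
to [  1.   -0.9 -83.7] turn -0.007
```

```bash
python3 -m inch '1 -1 -30 0 0 0 40;1 -1 -60 0 0 0 40;1 -1 -76 0 0 0 40;1 -1 -81 0 0 0 40;1 -1 -83 0 0 0 40'
python3 -m inch '0 0 0 0 0 0 40;0 0 0 0 0 0 45;0 0 0 0 0 0 54;0 0 0 0 0 0 54'
python3 -m inch '0 0 30 0 0 0 54;0 0 60 0 0 0 54;0 0 110 0 0 0 60;0 0 150 0 0 0 60;0 0 150 0 0 0 60'
python3 -m inch '-30 45 0 0 0 0 60;-60 90 0 0 0 0 60;-100 115 0 0 0 0 60;-140 130 0 0 0 0 60;-180 145 0 0 0 0 60'
python3 -m inch '0 0 0 0 0 0 60;0 0 0 0 0 0 60'
python3 - <<'E'
from h import *
s=st(); p=capture("wrist")
for d in spot_point(p,"steel_puck")[:4]: print(d, wworld(p,s,d["location"],.003))
q=capture("top"); save(q,"fin.png",(95,95,455,290),2.2)
for n in ("hex_keys","brush","yellow_clip","red_clip","ring_cap","slide_block","steel_puck"):
    d=spot_point(q,n)
    if d: print(n,round(d[0]["conf"],2),world(q,d[0]["location"],.003)[:2])
E
```

```text
time: 31.05
position: [0.6051, -0.219, -0.0159]
tool_rot: [0.716, 0.699, -0.0, -0.0]
force: [-0.5, 0.0, -1.4]
width: 0.0416
grip_force: 61.5
time: 31.45
position: [0.6066, -0.2196, -0.0143]
tool_rot: [0.716, 0.699, 0.0, 0.001]
force: [0.8, 0.2, -0.2]
width: 0.0536
grip_force: 0.0
time: 31.95
position: [0.6103, -0.2214, 0.144]
tool_rot: [0.715, 0.699, 0.003, 0.007]
force: [1.0, 0.1, 0.9]
width: 0.0597
grip_force: 0.0
time: 32.45
position: [0.4237, -0.0729, 0.1336]
tool_rot: [0.715, 0.699, -0.0, -0.0]
force: [-0.6, -0.2, 0.3]
width: 0.0602
grip_force: 0.0
time: 32.65
position: [0.4252, -0.0739, 0.1343]
tool_rot: [0.715, 0.699, 0.0, 0.001]
force: [-0.3, 0.1, 0.1]
width: 0.06
grip_force: 0.0
t32.6 pos [425.2 -73.9 134.3] yaw -1.4 w 60.0 g 0.0 F [-0.3  0.1  0.1] j6 -0.32
{'location': [219.9, 267.2], 'conf': 0.96} [ 0.35860915 -0.15139616  0.003     ]
{'location': [234.4, 318.3], 'conf': 0.72} [ 0.36808996 -0.21644698  0.003     ]
{'location': [379.4, 192.8], 'conf': 0.66} [ 0.51956455 -0.07571849  0.003     ]
{'location': [439.4, 308.0], 'conf': 0.58} [ 0.61020194 -0.2181534   0.003     ]
brush 0.58 [0.35601937 0.00668861]
yellow_clip 0.71 [ 0.62933601 -0.04867988]
red_clip 0.53 [0.62748333 0.04502222]
ring_cap 0.73 [0.62267997 0.29763629]
slide_block 0.56 [0.63287058 0.2299786 ]
steel_puck 0.73 [ 0.60971326 -0.22292642]
```

View pics/fin.png

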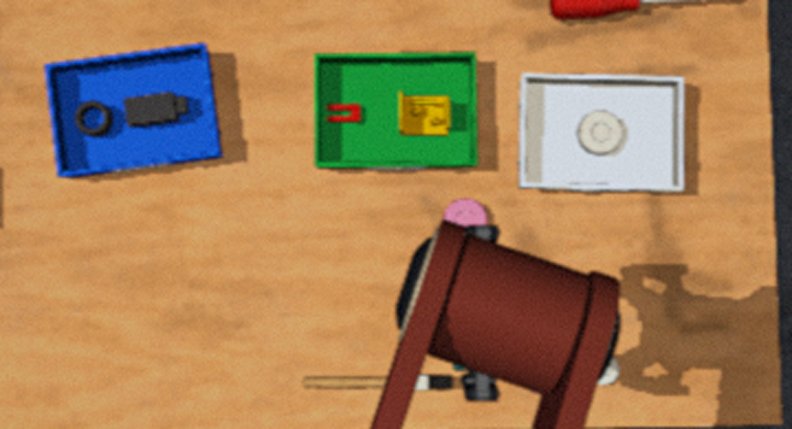

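The final top view shows the ring (93,117) and slide block (155,108) in blue, the clips (345,113) and (425,115) in green and the puck (601,131) in white. All lie flat, and the brush hasn't moved. The arm hangs free above the hex keys, touching nothing. Handing in.

```bash
python3 -c "
from cell import *
print(hand_in())"
```

```text
the job is handed in; nothing more can be done
None
```

I handed the job in at about 33 s of the 120 s: in the last pictures all five parts lay flat in their assigned bins and the brush was in place; the hex keys were hidden under the raised arm, and no move touched them. The hand-in returned no verdict.

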